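# Slide a clay tablet home with the push stick

## Robot

A 6-joint arm with a two-finger parallel gripper is mounted at the origin on the work surface. World frame = base frame: x ahead of the robot, y to its left, z up, the work surface at z = 0. Lengths are in mm, angles in rad, forces in N, time in s.
With the tool pointing down it reaches from about 275 to 1000 mm from the base axis. Payload 8.4 kg.
Tool frame: the origin (TCP) lies on the centre line of the jaws, within the pads' length; the fingertips stand 17 mm ahead of it and the grasp point (between the pads) lies 2 mm behind it (r.tcp_to_tips is the z of the fingertips in the tool frame, in mm); z points along the fingers, y is the direction in which the jaws open and shut (so a half turn about z gives the same grasp; the last joint's range is limited). The gripper opens to 85 mm and grips with 20 to 120 N. Pads are 22 mm wide; open, the fingers measure 114 mm over their backs; the gripper's body (76 mm by 85 mm) begins 54 mm behind the grasp point. The pads swing forward as they close: fully open they stand 13 mm farther back than shut.
Start: joints at [1.132, 0.353, 1.633, -0, 1.155, -0.002], TCP at [264.4, 566.322, 248.281] pointing down, gripper open.
Joint ranges: [-2.63, 2.63], [-0.92, 2.1], [0.06, 2.66], [-1.3, 4.44], [0, 2.69], [-3.02, 3.02]. Speed limits (rad/s): [2.22, 2.22, 2.79, 3.14, 3.14, 3.14].

## Interface

Orientations are given as [roll, pitch, yaw] about the fixed x, y, z axes, in that order (R = Rz(yaw) Ry(pitch) Rx(roll)).
In Python, from rig import r, cams, job gives the robot as it stands.
- The arm moves only by the tool drive_tool, never from a script. Its argument "deltas" is a list of rows, each a list of 4 numbers: the shift along the tool's x, y, z in cm, then the turn about the tool's z in rad. In form: [[x, y, z, roll], ...]. A call has 1 to 12 rows; each row shifts and turns the commanded pose from where the row before left it, along the tool's axes as they then stand; what a row does not reach is not made up. A row lasts 1/12 s, in which the tool goes at most 41.7 mm and 7.16 degrees, less where a joint would pass 70% of its speed; a pose out of reach is approached as far as the arm can. A call with a gripper value outside its range is refused whole. "jaw" is the closure, from 0 (fully open) to 1 (shut), set as the call begins (left out, the last holds). The fingers move at their own pace and stop on an object; "force" is the grip in N (left out, the last holds). Time passes only in rows, so rows that do not move let the fingers close. It gives the time, the measured TCP pose, the force and the opening at its end, in the units of the state.
- r.sense(): the state, without advancing time (a new reading comes with each control period).
- cams.grab_frame(name): name is "scene" or "top" or "wrist"; returns (picture, depth): 384x512x3 uint8, red, green, blue; 384x512 float32, mm along the optical axis (not along the pixel's ray), 0 where there is no reading.
- cams.camera_params(name): a dict with "fx", "fy", "cx", "cy" (pixels), "R" (3x3) and "t" (3): a world point X has camera coordinates R X + t. Camera axes: x right, y down, z forward; pixel columns grow to the right and rows downward; lengths in mm; the calibration is good to about 2 mm. A picture is of the moment at which its call begins: read the wrist's pose just before it. camera_params takes no time and is no camera call; for the wrist camera it gives the pose at the moment of the call.
- job.sign_off(): hands the job in, once; it reports no verdict.
The state is a dict: "clock": time; "qpos": joint angles; "qvel": joint speeds; "joint_efforts": joint torques, N m; "eef_pos": TCP position; "tcp_rot": TCP orientation; "contact_force": force on the tool from outside, world axes, zero at the start; "wrist_torque": the same for the moment, N m; "opening": opening from 0.0 (shut) to 1.0 (fully open).
Only numpy, scipy, OpenCV 4.12 (cv2) and the standard library are available. Lean on these libraries where they do the work, as an engineer would, in place of code of your own. Each camera call takes 0.05 s, during which the arm holds its last target. There are 200 camera calls.

## Task

Pull the wooden push stick up out of its cup and use it to slide the loose clay tablet along the tray lining into the empty foam bay in front of it, straight and fully home against the back of the bay. Then stand the stick back in the cup it came from and let go. Never touch a tablet with the gripper, keep the tablet flat on the lining, and leave the other tablet and the other two tools where they are.

Things in the scene. Friction and masses are not known exactly. Their poses are not given: they have to be found in the camera images.
- pusher: Push stick of plain light wood, 170 mm tall, upright in its cup. Foot: a block 50 mm (its x) by 16 mm (its y) by 40 mm high; above it a straight square shaft, 16 by 16 mm, to the plain square top at 170 mm. Origin: centre of the foot's underside; z up the shaft. The two 50 mm wide faces (+y and -y) are the pushing faces, both alike.
- pusher_grip (a point): The point on the push stick's shaft axis where to grip it: 140 mm above the underside of its foot, 30 mm below its top. Axes as the push stick's.
- cup: The push stick's cup: upright, rectangular, grey plastic, 74 mm (x) by 46 mm (y) by 80 mm high, fixed to the bench. Well 64 by 36 mm, its floor 5 mm above the bench. Origin: centre of its underside. Three such cups stand in a row running away from the robot, in any order; the other two are filled with white foam around one small tool each.
- tablet: The loose clay tablet to put away: tan rounded pillow-shaped slab, 60 mm (x) by 80 mm (y) by 24 mm thick, about 0.2 kg, lying flat on the tray's lining in front of the open mouth of the empty bay, somewhat askew. Origin: centre of its underside.
- bay: The empty bay: a U of white foam strips 18 mm high on the tray's lining. Origin: on the lining, where the tablet's origin is when fully home; +y points into the bay. Back face at y = 40 mm; side faces at x = -35 and 35 mm (33 at the mouth), from y = -40 (mouth) to 40 mm; slanted strips flare out to x = -47 and 47 mm at y = -66 mm. A tablet that is home ends level with the side strips' front.
- tray: Dark steel tray, fixed, 280 mm (x) by 380 mm (y) outside, turned like the bay; thin walls up to 40 mm above the bench; flat light lining with its top 12 mm above the bench. Two rows run along y, each with a foam bay at the +y end: one bay is empty, one holds the other tablet. Origin: centre of its underside.
- tablet_home: The other clay tablet, 60 mm by 78 mm by 22 mm, already home in its own like bay in the other row of the tray, 130 mm beside. Leave it alone. Origin: centre of its underside.
- brush: Round brush standing bristles up in the foam-filled cup beside, 146 mm tall, 20 mm across at the bristles. Leave it alone. Origin: centre of its lower end, 5 mm above the bench.
- spatula: Small tool with a flat steel blade, 20 mm wide, standing blade up in the other foam-filled cup, 146 mm tall. Leave it alone. Origin: centre of its lower end, 5 mm above the bench.
Things that resemble listed ones, but are neither listed nor needed, are in the scene too. Leave any red look-alike of the cup alone.

How it is judged:
By the outcome, as a careful person would: the job done as asked, in the order asked, and still so for the second after the job is handed in, with the robot touching nothing.
It also fails if it takes over 64 s, if anything falls off the work surface, if the arm or the gripper's body presses on something with over 40 N, if the wrist force passes 120 N, or if a joint passes its speed limit or range.

## Working session

There is one attempt and no reset: what is moved stays moved. The work goes in short steps, Python scripts to look and compute and a tool call to move; the robot and the scene stay as the last step left them, time stands still between calls to the robot, and variables do not carry over. Pictures are saved under pics/ and viewed, about 8 in all and at most 12, crops included, and the job is handed in when it is done.

Besides the shell and the picture viewer there is one more tool, called by a JSON object that holds its "method" and its "body". drive_tool: Moves the arm, as the interface text tells. Its arguments: {"type":"object","properties":{"deltas":{"type":"array"},"jaw":{"type":"number"},"force":{"type":"number"}},"required":["deltas"]}

```bash
ls; mkdir -p pics
python3 - <<'E'
from rig import r,cams,job
import cv2,numpy as np
print(r.sense())
for n in("scene","top"):
    p,d=cams.grab_frame(n); np.save(f"pics/{n}_d.npy",d); cv2.imwrite(f"pics/{n}0.png",p[...,::-1]); print(n,{k:np.round(v,3).tolist() for k,v in cams.camera_params(n).items()})
a=cv2.imread("pics/top0.png");cv2.imwrite("pics/top0b.png",cv2.resize(a,(800,600)))
a=cv2.imread("pics/scene0.png");cv2.imwrite("pics/scene0b.png",cv2.resize(a,(800,600)))
E
```

```text
pics
{'clock': 0.0, 'qpos': array([ 1.13160047e+00,  3.53679043e-01,  1.63418910e+00, -2.24199996e-05,
        1.15521067e+00, -2.36413449e-03]), 'qvel': array([-3.36135792e-04, -9.27269655e-04,  1.03830990e-04, -2.03022289e-03,
       -9.11710407e-04, -8.85313993e-05]), 'joint_efforts': array([ 4.09567641e-03, -6.05247903e+01, -3.42072058e+01,  2.86773939e-04,
        9.21922037e-03,  1.85978115e-05]), 'eef_pos': array([264.19693257, 565.87414295, 247.51886209]), 'tcp_rot': array([-3.14010645e+00,  1.69845977e-05,  2.70477001e+00]), 'contact_force': array([ 0.92215397, -0.05228128, -0.09372995]), 'wrist_torque': array([-0.03741421, -0.03921989, -0.06088808]), 'opening': 1.0026323415252532}
scene {'fx': 367.592, 'fy': 367.592, 'cx': 264.631, 'cy': 195.743, 'R': [[-0.175, 0.985, 0.007], [0.536, 0.101, -0.838], [-0.826, -0.143, -0.545]], 't': [150.47, -143.037, 1239.469]}
top {'fx': 465.09, 'fy': 465.09, 'cx': 250.897, 'cy': 187.724, 'R': [[-0.016, -1.0, -0.007], [-0.982, 0.017, -0.19], [0.19, 0.004, -0.982]], 't': [-69.988, 450.242, 1122.638]}
```

View pics/top0b.png

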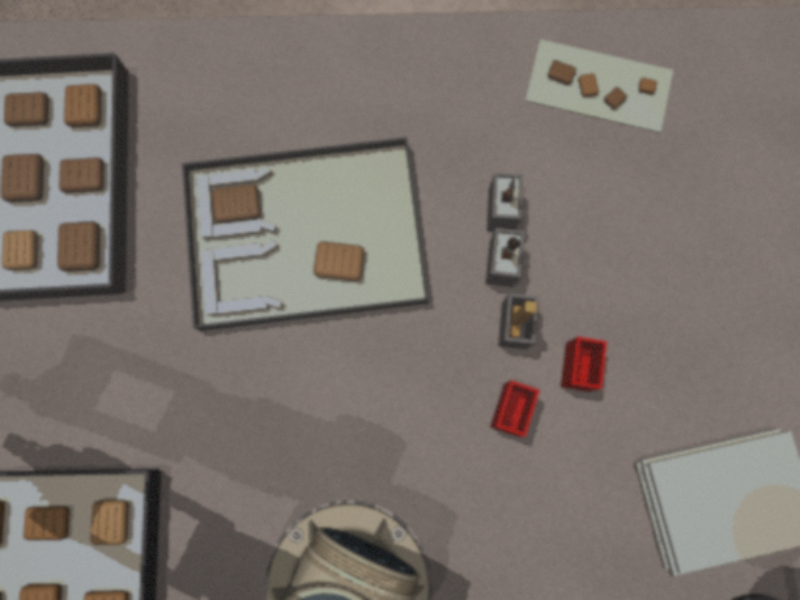

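View pics/scene0b.png

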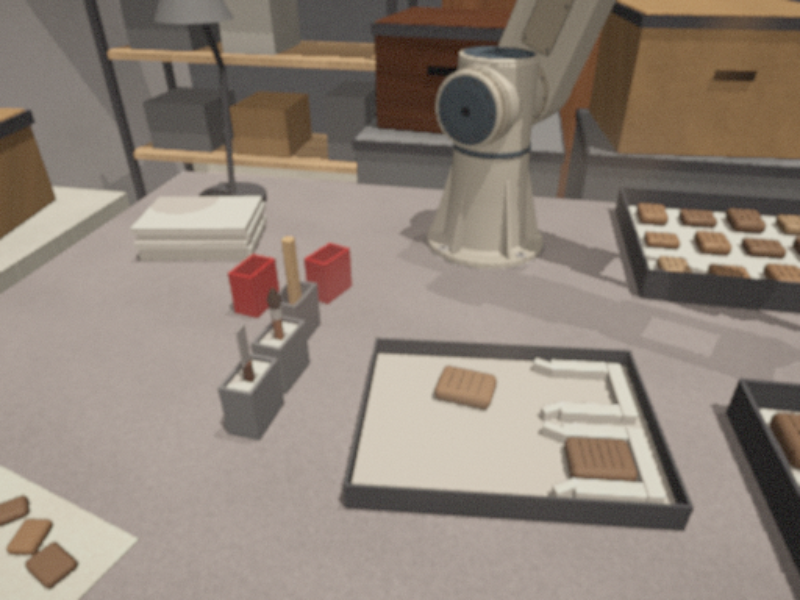

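The top view shows the tray with its near bay empty (about 240,280), the loose tablet at (340,261) and three grey cups at (507,200), (506,257) and (520,322). There are also red look-alikes at (585,363) and (516,408). The nearest grey cup holds the wooden square-topped stick; the other two hold foam with a brush and a spatula. Next is one enlarged crop to confirm and measure.

```bash
cat > h.py <<'E'
import numpy as np,cv2
from rig import r,cams,job
def onz(cp,u,v,z):
    R=np.array(cp["R"]);t=np.array(cp["t"]);c=-R.T@t
    d=R.T@np.array([(u-cp["cx"])/cp["fx"],(v-cp["cy"])/cp["fy"],1.]);return c+d*(z-c[2])/d[2]
def proj(cp,X):
    p=np.array(cp["R"])@np.array(X,float)+cp["t"];return p[0]/p[2]*cp["fx"]+cp["cx"],p[1]/p[2]*cp["fy"]+cp["cy"]
def crop(img,x0,y0,x1,y1,s,name):
    cv2.imwrite(name,cv2.resize(img[y0:y1,x0:x1],None,fx=s,fy=s,interpolation=cv2.INTER_CUBIC))
E
python3 - <<'E'
from h import *
a=cv2.imread("pics/top0.png")
b=np.zeros((600,800,3),np.uint8)
t=cv2.resize(a[90:215,112:282],None,fx=3.2,fy=3.2,interpolation=cv2.INTER_CUBIC); b[:400,:544]=t
c=cv2.resize(a[105:230,305:355],None,fx=4.8,fy=4.8,interpolation=cv2.INTER_CUBIC); b[:600,556:796]=c
s=cv2.imread("pics/scene0.png")[140:250,140:240]
c=cv2.resize(s,None,fx=1.8,fy=1.8);b[402:600,:180]=c
cv2.imwrite("pics/c1.png",b)
E
```

```text
(no output)
```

View pics/c1.png

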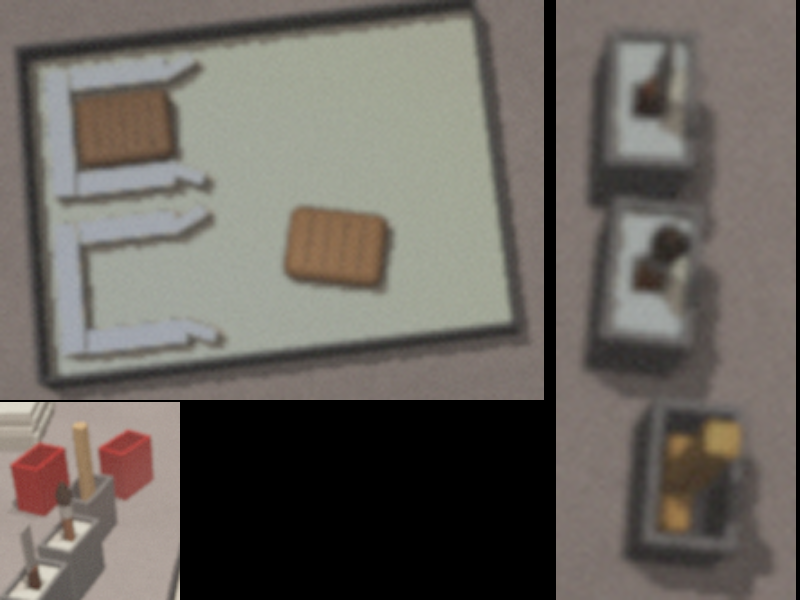

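Run:
```python
from h import *
cp=cams.camera_params("top")
T=lambda x,y,z:onz(cp,112+x/3.2,90+y/3.2,z)
C=lambda x,y,z:onz(cp,305+(x-556)/4.8,105+y/4.8,z)
np.set_printoptions(precision=1,suppress=True)
print("stick top",C(722,438,175))
rim=np.array([C(*p,80) for p in[(648,402),(742,405),(735,550),(633,548)]]);print("rim",rim,rim.mean(0))
print("foot vis ends z45",C(678,440,45),C(676,528,45))
tr=np.array([T(*p,40) for p in[(18,50),(475,5),(522,325),(47,383)]]);print("tray",tr,tr.mean(0))
e=tr[0]-tr[1];f=tr[3]-tr[2];print(np.degrees(np.arctan2(e[1],e[0])),np.degrees(np.arctan2(f[1],f[0])),np.linalg.norm(e),np.linalg.norm(tr[0]-tr[3]))
for n,p in dict(backT=(80,243),backB=(86,335),mouthT=(180,235),mouthB=(190,322)).items(): print(n,T(*p,30))
tb=np.array([T(*p,30) for p in[(290,208),(388,215),(382,288),(287,278)]]);print("tab",tb,tb.mean(0))
e=tb[0]-tb[1];f=tb[3]-tb[2];print(np.degrees(np.arctan2(e[1],e[0])),np.degrees(np.arctan2(f[1],f[0])))
# depth check
d=np.load("pics/top_d.npy");u,v=340,196;z=d[v,u];R=np.array(cp["R"]);print(R.T@(np.array([(u-cp["cx"])/cp["fx"]*z,(v-cp["cy"])/cp["fy"]*z,z])-cp["t"]))
# tray yaw via tablet mask
a=cv2.imread("pics/top0.png");h=cv2.cvtColor(a,cv2.COLOR_BGR2HSV);m=((h[...,1]>90)&(h[...,0]<20)).astype(np.uint8)
m2=np.zeros_like(m);m2[150:185,195:240]=m[150:185,195:240]
M=cv2.moments(m2);c=np.argwhere(m2)[:,::-1].astype(np.float32);(x,y),wh,an=cv2.minAreaRect(c);bx=cv2.boxPoints(((x,y),wh,an));print("mask",len(c),x,y,wh,an);B=np.array([onz(cp,*q,28) for q in bx]);print(B,B.mean(0))
cp2=cams.camera_params("wrist");print({k:np.round(v,2).tolist() for k,v in cp2.items()})
```

```text
stick top [ 400.8 -273.4  175. ]
rim [[ 436.2 -255.1   80. ]
 [ 433.8 -302.3   80. ]
 [ 360.4 -294.9   80. ]
 [ 362.3 -244.2   80. ]] [ 398.2 -274.1   80. ]
foot vis ends z45 [ 422.4 -275.2   45. ] [ 376.5 -271.9   45. ]
tray [[ 673.6  266.2   40. ]
 [ 705.4 -106.7   40. ]
 [ 438.7 -138.2   40. ]
 [ 399.2  233.1   40. ]] [554.2  63.6  40. ]
94.86640871751925 96.06605668305363 374.27797797095593 276.380815547075
backT [513.5 213.3  30. ]
backB [438.5 206.2  30. ]
mouthT [518.6 133.2  30. ]
mouthB [447.6 124.1  30. ]
tab [[539.4  45.1  30. ]
 [532.1 -33.6  30. ]
 [472.4 -28.3  30. ]
 [481.8  47.3  30. ]] [506.4   7.7  30. ]
84.75225895929592 82.85186958905794
[ 401.  -273.9  177.2]
mask 600 216.7307891845703 166.6538543701172 (29.148160934448242, 21.20993995666504) 7.125016689300537
[[486.3  49.4  28. ]
 [541.7  42.9  28. ]
 [530.7 -31.6  28. ]
 [475.5 -24.4  28. ]] [508.5   9.1  28. ]
{'fx': 327.22, 'fy': 327.22, 'cx': 254.02, 'cy': 188.7, 'R': [[0.42, 0.91, -0.0], [0.87, -0.41, 0.27], [0.25, -0.12, -0.96]], 't': [-624.3, -35.35, 379.28]}
```

Confirmed: the nearest grey cup (crop 690,475) has an open, unfoamed well with the wooden square-topped stick (722,438). I'm moving above it with the jaws across the row.

{"method": "drive_tool", "body": {"deltas": [[-0.5, -1, 0, -0.119], [-0.7, -2.4, 0, -0.119], [-0.85, -3.6, 0, -0.119], [-0.85, -3.6, 0, 0], [-0.85, -3.6, 0, 0], [-0.85, -3.6, 0, 0], [-0.85, -3.6, 0, 0], [-0.85, -3.6, 0, 0], [-0.85, -3.6, 0, 0], [-0.85, -3.6, 0, 0], [-0.85, -3.6, 0, 0], [-0.85, -3.6, 0, 0]], "jaw": 0}}

```text
clock: 1.1
eef_pos: [315.1, 162.4, 248.2]
tcp_rot: [-3.142, 0.0, 3.062]
contact_force: [1.6, 0.5, -0.3]
opening: 0.997
```

{"method": "drive_tool", "body": {"deltas": [[-0.85, -3.6, 0, 0], [-0.85, -3.6, 0, 0], [-0.85, -3.6, 0, 0], [-0.85, -3.6, 0, 0], [-0.85, -3.6, 0, 0], [-0.85, -3.6, 0, 0], [-0.85, -3.6, 0, 0], [-0.85, -3.6, 0, 0], [-0.85, -3.6, 0, 0], [-0.85, -3.6, 0, 0], [-0.85, -2.5, 0, 0], [-0.85, -1, 0, 0]]}}

```text
clock: 2.1
eef_pos: [385.6, -240.8, 248.1]
tcp_rot: [-3.141, -0.0, 3.059]
contact_force: [0.2, 0.7, 0.2]
opening: 1.001
```

Run:
```python
from h import *
import pickle
s=r.sense();cp=cams.camera_params("wrist");p,d=cams.grab_frame("wrist")
pickle.dump((cp,p,d),open("pics/w1.pkl","wb"));print(s["eef_pos"])
cv2.imwrite("pics/w1.png",cv2.resize(p[...,::-1],(800,600),interpolation=cv2.INTER_CUBIC))
```

```text
[ 385.64381624 -240.7927933   248.12780064]
```

View pics/w1.png

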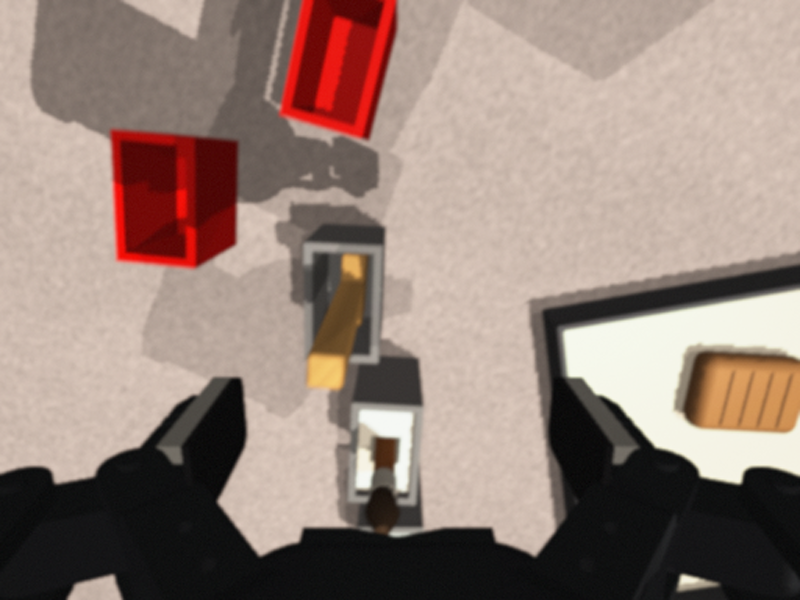

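The wrist view shows the stick's square top centred at (327,372), its cup's rim from (303,242) to (379,362), and the tablet at the right edge.

Run:
```python
from h import *
import pickle
cp,p,d=pickle.load(open("pics/w1.pkl","rb"));k=.64
np.set_printoptions(precision=1,suppress=True)
q=np.array([onz(cp,x*k,y*k,175) for x,y in[(315,354),(347,358),(341,388),(307,385)]]);print(q,q.mean(0))
q=np.array([onz(cp,x*k,y*k,80) for x,y in[(303,242),(384,244),(379,362),(303,358)]]);print(q,q.mean(0))
a,b=[onz(cp,x*k,y*k,45) for x,y in[(365,256),(360,322)]];print("foot edge",a,b,np.degrees(np.arctan2(*(b-a)[1::-1])))
a,b=[onz(cp,x*k,y*k,80) for x,y in[(382,250),(376,358)]];print("rim right edge yaw",np.degrees(np.arctan2(*(b-a)[1::-1])))
```

```text
[[ 394.9 -275.6  175. ]
 [ 397.8 -262.4  175. ]
 [ 411.3 -266.5  175. ]
 [ 408.7 -280.8  175. ]] [ 403.2 -271.3  175. ]
[[ 362.6 -293.4   80. ]
 [ 367.6 -246.6   80. ]
 [ 441.1 -256.2   80. ]
 [ 434.6 -302.9   80. ]] [ 401.5 -274.8   80. ]
foot edge [ 380.6 -261.1   45. ] [ 425.8 -269.    45. ] -9.870482206087543
rim right edge yaw -8.233990930528954
```

{"method": "drive_tool", "body": {"deltas": [[-0.6, -1, 0, 0.075], [-0.7, -1, 0, 0], [-0.6, -1, 0, 0], [0, 0, 1, 0], [0, 0, 2, 0], [0, 0, 2, 0], [0, 0, 2, 0], [0, 0, 1.5, 0], [0, 0, 1.2, 0], [0, 0, 0.8, 0], [0, 0, 0, 0], [0, 0, 0, 0]]}}

```text
clock: 3.15
eef_pos: [400.4, -269.5, 143.0]
tcp_rot: [3.141, -0.001, 2.988]
contact_force: [-1.0, 0.3, 1.3]
opening: 1.004
```

{"method": "drive_tool", "body": {"deltas": [[0, 0, 0, 0], [0, 0, 0, 0], [0, 0, 0, 0], [0, 0, 0, 0], [0, 0, 0, 0], [0, 0, 0, 0], [0, 0, 0, 0], [0, 0, 0, 0], [0, 0, 0, 0], [0, 0, 0, 0]], "jaw": 1, "force": 70}}

```text
clock: 3.98
eef_pos: [401.0, -270.3, 143.6]
tcp_rot: [-3.141, 0.001, 2.987]
contact_force: [0.3, -0.7, 5.7]
opening: 0.172
```

{"method": "drive_tool", "body": {"deltas": [[0, 0, -0.5, 0], [0, 0, -1, 0], [0, 0, -1, 0], [0, 0, -1.5, 0], [0, 0, -1.5, 0], [0, 0, -1.5, 0], [0, 0, -1.5, 0], [0, 0, -1.5, 0], [0, 0, -1.5, 0], [0, 0, -0.5, 0], [0, 0, 0, 0]]}}

```text
clock: 4.9
eef_pos: [401.3, -270.3, 265.1]
tcp_rot: [-3.14, 0.003, 2.987]
contact_force: [-0.1, 0.4, -1.7]
opening: 0.175
```

Run:
```python
from h import *
import pickle
b=np.zeros((590,800,3),np.uint8)
s=r.sense();print(s["eef_pos"],s["tcp_rot"],s["contact_force"])
cp=cams.camera_params("wrist");p,d=cams.grab_frame("wrist")
cs=cams.camera_params("scene");p2,d2=cams.grab_frame("scene")
pickle.dump((cp,p,d,cs,p2,d2),open("pics/w2.pkl","wb"))
cv2.imwrite("pics/w2.png",np.hstack([cv2.resize(p[...,::-1],None,fx=1.0,fy=1.0),cv2.resize(p2[80:272,120:264,::-1],(288,384))]))
```

```text
[ 401.26659913 -270.34419712  265.13406454] [-3.14030991e+00  2.86499182e-03  2.98681844e+00] [-0.05828087  0.41175528 -1.74568423]
```

View pics/w2.png

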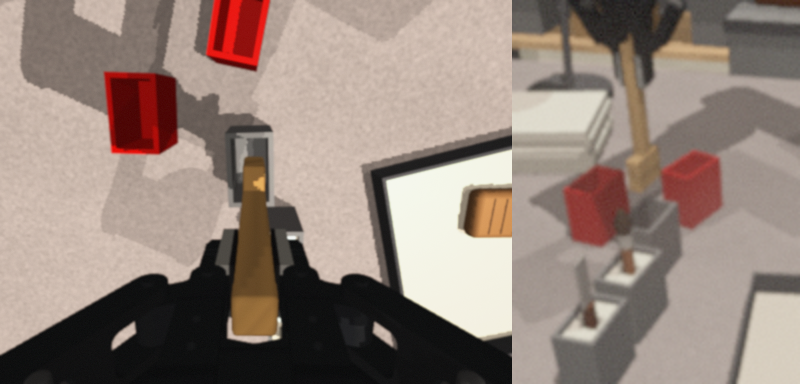

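The stick is held clear above its cup. I'll check for tilt by comparing the projected model of a vertical stick with the image.

```bash
cat >> h.py <<'E'
def verts(tcp,yaw,h=138.6):
    c,s=np.cos(yaw),np.sin(yaw);o=np.array(tcp)-[0,0,h]
    L=[]
    for hx,hy,z0,z1 in((25,8,0,40),(8,8,40,170)):
        for z in(z0,z1):
            L.append([o+[c*x-s*y,s*x+c*y,z] for x,y in((-hx,-hy),(hx,-hy),(hx,hy),(-hx,hy))])
    return L
def draw(img,cp,L):
    for q in L: cv2.polylines(img,[np.int32([proj(cp,v) for v in q])],True,(0,255,0),1)
E
python3 - <<'E'
from h import *
import pickle
cp,p,d,cs,p2,d2=pickle.load(open("pics/w2.pkl","rb"))
L=verts([401.3,-270.3,265.1],2.987)
K=3
def sc(cp,x0,y0,k): c=dict(cp);c["fx"]*=k;c["fy"]*=k;c["cx"]=(c["cx"]-x0)*k;c["cy"]=(c["cy"]-y0)*k;return c
a=cv2.resize(p[140:340,190:320,::-1],None,fx=3,fy=3);draw(a,sc(cp,190,140,3),L)
b=cv2.resize(p2[80:200,150:220,::-1],None,fx=5,fy=5);draw(b,sc(cs,150,80,5),L)
cv2.imwrite("pics/w3.png",np.hstack([a,b]))
E
```

```text
(no output)
```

View pics/w3.png

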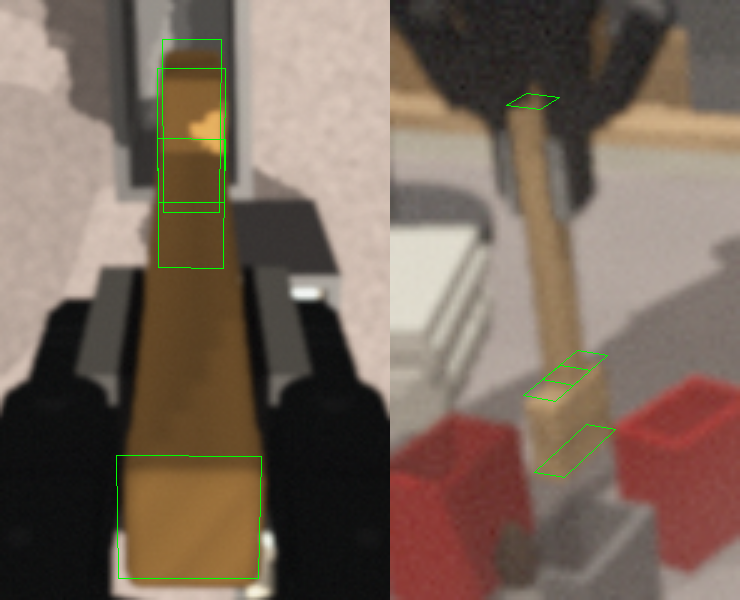

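Stick is vertical within about 1°. Next is the move to behind the tablet, at height, turned to the bay's heading.

{"method": "drive_tool", "body": {"deltas": [[0.2, 1.2, 0, 0], [0.38, 2.5, 0, 0], [0.4, 2.5, 0, 0], [0.4, 2.5, 0, 0], [0.16, 1.2, 0, -0.08], [-1, 0.8, 0, -0.084], [-2, 1.6, 0, -0.084], [-2.4, 1.8, 0, 0], [-2.4, 1.8, 0, 0], [-2.4, 1.8, 0, 0], [-1.6, 1.3, 0, 0], [-0.6, 0.5, 0, 0]]}}

```text
clock: 6.0
eef_pos: [519.0, -63.3, 262.2]
tcp_rot: [3.141, -0.001, -3.047]
contact_force: [0.5, -1.0, -1.4]
opening: 0.178
```

Run:
```python
from h import *
import pickle
r0=r.sense()
cp=cams.camera_params("wrist");p,d=cams.grab_frame("wrist")
s=r.sense();print(s["eef_pos"],s["tcp_rot"])
pickle.dump((cp,p,d),open("pics/w4.pkl","wb"))
cv2.imwrite("pics/w4.png",cv2.resize(p[...,::-1],(800,600),interpolation=cv2.INTER_CUBIC))
```

```text
[518.93785504 -63.4910114  262.2196038 ] [ 3.14055015e+00 -1.09789659e-03 -3.04649215e+00]
```

View pics/w4.png

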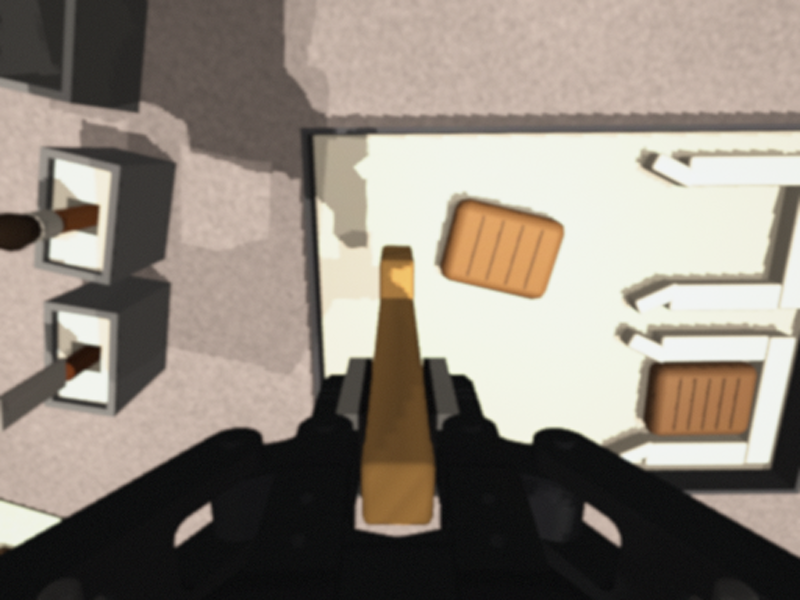

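The wrist view shows the tablet with corners (460,198), (566,228), (540,299), (440,270). The empty bay is at the upper right: inner strip edges on rows 186 and 284, mouth at column about 680. Nothing lies between the stick and the tablet.

Run:
```python
from h import *
import pickle
cp,p,d=pickle.load(open("pics/w4.pkl","rb"));k=.64
np.set_printoptions(precision=1,suppress=True)
W=lambda x,y,z:onz(cp,x*k,y*k,z)
B=np.array([479.5,169]);y=.094
def tb(P,B=B,y=y): v=np.array(P)[:2]-B;return np.array([v@[np.cos(y),np.sin(y)],v@[-np.sin(y),np.cos(y)]])
for n,q in dict(upfront=(690,186),upback=(779,184),lofront=(668,286),loback=(778,283),backlo=(779,283),backup=(799,187),flareU=(655,154),flareL=(637,306)).items(): P=W(*q,30);print(n,P,tb(P))
t=np.array([W(*q,26) for q in[(458,197),(566,227),(541,299),(440,271)]]);print(t,t.mean(0),tb(t.mean(0)))
for i,j in((1,0),(2,3),): e=t[i]-t[j];print(np.degrees(np.arctan2(e[1],e[0])),np.linalg.norm(e))
for i,j in((3,0),(2,1),): e=t[i]-t[j];print(np.degrees(np.arctan2(e[1],e[0])),np.linalg.norm(e))
# tray edges (top z=40 inner line)
a,b=W(310,135,40),W(795,131,40);print("tray far edge yaw",np.degrees(np.arctan2(*(b-a)[1::-1])))
a,b=W(305,140,40),W(320,350,40);print("tray left edge",a,b,np.degrees(np.arctan2(*(b-a)[1::-1])))
```

```text
upfront [453.3 133.5  30. ] [-29.4 -32.9]
upback [446.2 194.   30. ] [-30.9  28.1]
lofront [524.5 135.5  30. ] [ 41.7 -37.6]
loback [514.7 214.2  30. ] [39.3 41.7]
backlo [514.6 214.9  30. ] [39.3 42.4]
backup [446.8 208.3  30. ] [-28.9  42.2]
flareU [434.8 104.6  30. ] [-50.5 -59.9]
flareL [541.6 116.5  30. ] [ 56.9 -58.1]
[[476.3 -23.7  26. ]
 [489.8  55.3  26. ]
 [544.1  46.8  26. ]
 [530.2 -29.9  26. ]] [510.1  12.1  26. ] [  15.7 -159.1]
80.32215541058902 80.14755244290484
79.72696089337528 77.96969674719008
-6.588899479755591 54.20873842141204
-8.907163070321754 54.94489098180474
tray far edge yaw 95.96305546082344
tray left edge [ 448.5 -129.5   40. ] [ 594.2 -111.6   40. ] 6.991067660474953
```

{"method": "drive_tool", "body": {"deltas": [[0, 0, 0.8, -0.01], [0, 0, 1.5, 0], [0, 0, 1.5, 0], [0, 0, 1.5, 0], [0, 0, 1.5, 0], [0, 0, 1.5, 0], [0, 0, 1.2, 0], [0, 0, 0.8, 0], [0, 0, 0.4, 0], [0, 0, 0, 0], [0, 0, 0, 0]]}}

```text
clock: 6.97
eef_pos: [517.8, -66.3, 156.4]
tcp_rot: [-3.142, -0.0, -3.039]
contact_force: [0.6, -0.0, -1.0]
opening: 0.179
```

{"method": "drive_tool", "body": {"deltas": [[0, 0.5, 0, 0], [0, 0.5, 0, 0], [0, 0.5, 0, 0], [0, 0.5, 0, 0], [0, 0.5, 0, 0], [0, 0.5, 0, 0], [0, 0.5, 0, 0], [0, 0.5, 0, 0], [0, 0.5, 0, 0], [0, 0.5, 0, 0], [0, 0.5, 0, 0], [0, 0.5, 0, 0]]}}

```text
clock: 7.97
eef_pos: [511.7, -5.8, 156.3]
tcp_rot: [-3.142, -0.0, -3.038]
contact_force: [0.1, -0.8, -0.1]
opening: 0.175
```

Run:
```python
from h import *
import pickle
cp=cams.camera_params("wrist");p,d=cams.grab_frame("wrist")
s=r.sense();print(s["eef_pos"],s["tcp_rot"],s["contact_force"])
pickle.dump((cp,p,d),open("pics/w5.pkl","wb"))
cv2.imwrite("pics/w5.png",cv2.resize(p[...,::-1],(800,600),interpolation=cv2.INTER_CUBIC))
```

```text
[511.4933044   -5.09990455 156.19116837] [ 3.14111329e+00 -4.37858173e-04 -3.03837402e+00] [ 0.35439532  0.53291876 -0.87211862]
```

View pics/w5.png

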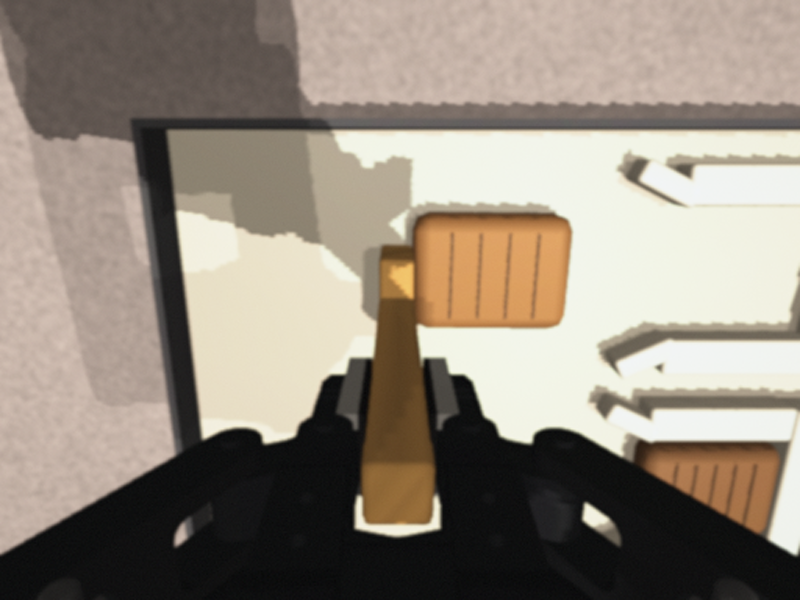

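The tablet now sits flush with the foot and parallel to the bay (edges on rows 213 and 327). Next is the lateral offset.

Run:
```python
from h import *
import pickle
cp,p,d=pickle.load(open("pics/w5.pkl","rb"));k=.64
np.set_printoptions(precision=1,suppress=True)
B=np.array([484.5,171.7]);y=.103
def tb(x,yy,z): v=onz(cp,x*k,yy*k,z)[:2]-B;return np.array([v@[np.cos(y),np.sin(y)],v@[-np.sin(y),np.cos(y)]])
for n,q in dict(tabU1=(440,212,24),tabU2=(550,214,24),tabL1=(430,326,24),tabL2=(545,328,24),tabNear=(415,270,24),tabFar=(570,270,24),stU=(695,206,30),stU2=(795,206,30),stL=(675,339,30),stL2=(795,338,30),back=(798,300,30),tipU=(632,160,30),tipL=(612,358,30)).items(): print(n,tb(*q))
v=np.array([511.5,-5.1])-B;print("stick",v@[np.cos(y),np.sin(y)],v@[-np.sin(y),np.cos(y)])
```

```text
tabU1 [ -31.4 -157.2]
tabU2 [ -30.5 -101.9]
tabL1 [  29.1 -161. ]
tabL2 [ 30.1 -99.5]
tabNear [  -1.5 -169.4]
tabFar [ -1.7 -89.2]
stU [-35.2 -33.2]
stU2 [-35.3  15.7]
stL [ 34.  -32.6]
stL2 [33.3 30.3]
back [12.6 27.4]
tipU [-56.9 -66.7]
tipL [ 44.8 -64.4]
stick 8.678687021581636 -178.6390785678806
```

Tablet is centred on the bay within 1 mm. The stick is 9 mm off its middle, so I'll back off, recentre and push on.

{"method": "drive_tool", "body": {"deltas": [[0, -0.3, 0, 0], [0, -0.4, 0, 0], [0.45, 0, 0, 0], [0.45, 0, 0, 0], [0, 0, 0, 0], [0, 0.4, 0, 0], [0, 0.4, 0, 0], [0, 0.5, 0, 0], [0, 0.5, 0, 0], [0, 0.5, 0, 0], [0, 0.5, 0, 0], [0, 0.5, 0, 0]]}}

```text
clock: 9.02
eef_pos: [500.2, 19.3, 156.3]
tcp_rot: [-3.141, 0.0, -3.038]
contact_force: [-0.1, -0.7, -0.5]
opening: 0.18
```

{"method": "drive_tool", "body": {"deltas": [[0, 0.6, 0, 0], [0, 0.6, 0, 0], [0, 0.6, 0, 0], [0, 0.6, 0, 0], [0, 0.6, 0, 0], [0, 0.6, 0, 0], [0, 0.6, 0, 0], [0, 0.6, 0, 0], [0, 0.6, 0, 0], [0, 0.6, 0, 0], [0, 0.6, 0, 0], [0, 0.3, 0, 0]]}}

```text
clock: 10.02
eef_pos: [493.0, 88.2, 156.3]
tcp_rot: [3.141, 0.0, -3.038]
contact_force: [1.0, -1.6, -0.7]
opening: 0.176
```

Run:
```python
from h import *
import pickle
cp=cams.camera_params("wrist");p,d=cams.grab_frame("wrist")
s=r.sense();print(s["eef_pos"],s["tcp_rot"],s["contact_force"])
B=np.array([484.5,171.7]);y=.103;v=s["eef_pos"][:2]-B;print("stick",v@[np.cos(y),np.sin(y)],v@[-np.sin(y),np.cos(y)])
pickle.dump((cp,p,d),open("pics/w6.pkl","wb"))
cv2.imwrite("pics/w6.png",cv2.resize(p[...,::-1],(800,600),interpolation=cv2.INTER_CUBIC))
```

```text
[492.95588947  88.34472428 156.26277287] [ 3.14121131e+00 -4.06851013e-05 -3.03802045e+00] [-0.55714852  0.23310088 -0.96623539]
stick -0.15934584477334862 -83.78292585940044
```

View pics/w6.png

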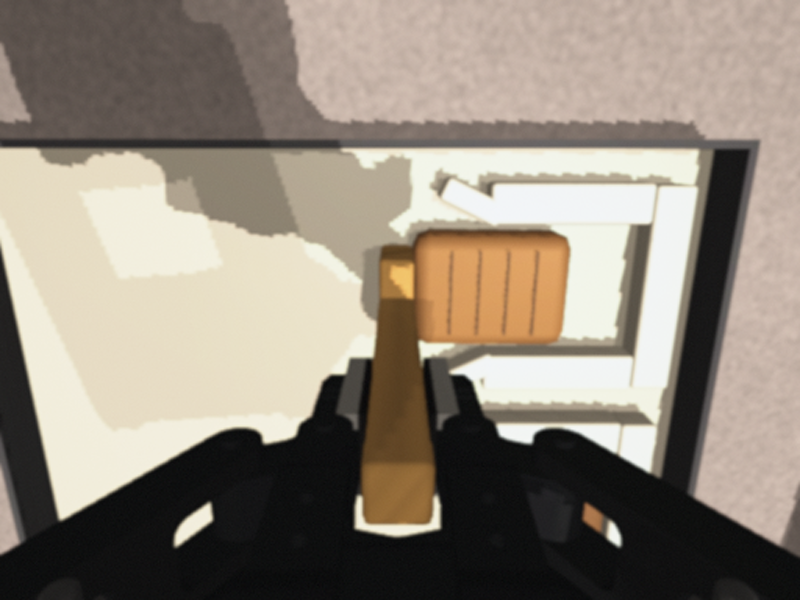

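The tablet is half inside the bay, straight, with gaps on both sides (rows 222–232 and 343–355). I'll push home slowly and watch the force.

{"method": "drive_tool", "body": {"deltas": [[0, 0.3, 0, 0], [0, 0.4, 0, 0], [0, 0.4, 0, 0], [0, 0.4, 0, 0], [0, 0.4, 0, 0], [0, 0.4, 0, 0], [0, 0.4, 0, 0], [0, 0.3, 0, 0], [0, 0.2, 0, 0], [0, 0, 0, 0]]}}

```text
clock: 10.9
eef_pos: [489.7, 119.6, 156.3]
tcp_rot: [3.141, -0.0, -3.038]
contact_force: [-0.9, 0.4, -1.6]
opening: 0.179
```

{"method": "drive_tool", "body": {"deltas": [[0, 0.1, 0, 0], [0, 0.1, 0, 0], [0, 0, 0, 0]]}}

```text
clock: 11.15
eef_pos: [489.6, 121.2, 156.3]
tcp_rot: [3.142, -0.0, -3.039]
contact_force: [-0.0, -0.2, -1.1]
opening: 0.177
```

{"method": "drive_tool", "body": {"deltas": [[0, 0.1, 0, 0], [0, 0.1, 0, 0], [0, 0, 0, 0]]}}

```text
clock: 11.4
eef_pos: [489.4, 123.2, 156.3]
tcp_rot: [3.142, 0.0, -3.038]
contact_force: [0.5, -0.6, -1.3]
opening: 0.178
```

{"method": "drive_tool", "body": {"deltas": [[0, 0.1, 0, 0], [0, 0.1, 0, 0], [0, 0, 0, 0]]}}

```text
clock: 11.65
eef_pos: [489.1, 125.3, 156.3]
tcp_rot: [3.142, -0.0, -3.038]
contact_force: [0.6, -1.1, -1.1]
opening: 0.18
```

{"method": "drive_tool", "body": {"deltas": [[0, 0.1, 0, 0], [0, 0.05, 0, 0], [0, 0, 0, 0]]}}

```text
clock: 11.9
eef_pos: [489.1, 126.4, 156.3]
tcp_rot: [-3.141, 0.0, -3.038]
contact_force: [0.2, -3.5, 0.1]
opening: 0.175
```

Contact begins to show. One more nudge and a look.

{"method": "drive_tool", "body": {"deltas": [[0, 0.1, 0, 0], [0, 0.05, 0, 0], [0, 0, 0, 0], [0, 0, 0, 0]]}}

```text
clock: 12.23
eef_pos: [489.2, 127.3, 156.4]
tcp_rot: [-3.14, 0.0, -3.037]
contact_force: [2.0, -6.1, 0.5]
opening: 0.174
```

Run:
```python
from h import *
import pickle
cp=cams.camera_params("wrist");p,d=cams.grab_frame("wrist")
s=r.sense();print(s["eef_pos"],s["tcp_rot"],s["contact_force"],s["wrist_torque"])
cv2.imwrite("pics/w7.png",cv2.resize(p[90:260,200:426,::-1],None,fx=3.5,fy=3.5,interpolation=cv2.INTER_CUBIC))
```

```text
[489.21865047 127.28589056 156.39350878] [-3.13984432e+00  5.49432591e-04 -3.03750342e+00] [ 2.01155835 -7.2070906   0.93695524] [-1.94423582 -0.45494723  0.05493035]
```

View pics/w7.png

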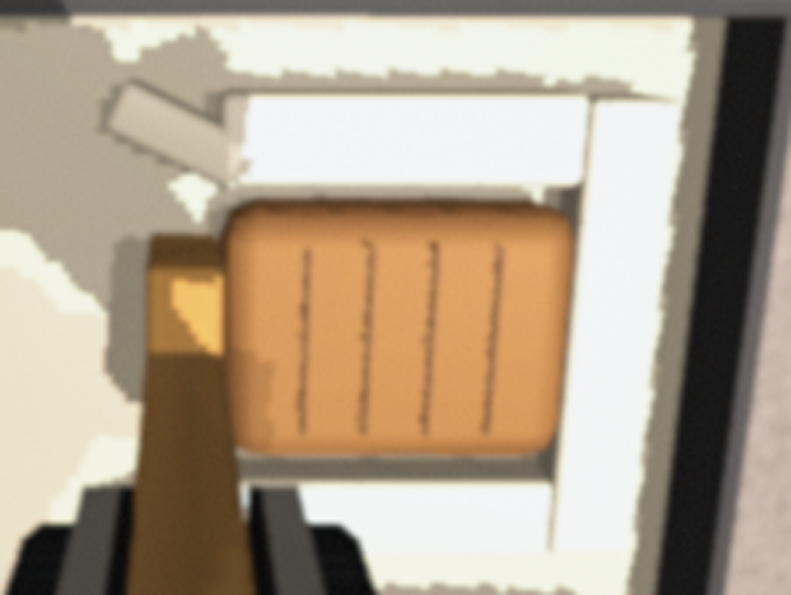

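Home: the tablet is flush with the back strip (column ~570) and straight, with 7 N of reaction. Retreating and lifting now.

{"method": "drive_tool", "body": {"deltas": [[0, -0.3, 0, 0], [0, -0.5, 0, 0], [0, -0.8, 0, 0], [0, -0.8, 0, 0], [0, -0.6, 0, 0], [0, 0, -1, 0], [0, 0, -2, 0], [0, 0, -2, 0], [0, 0, -2, 0], [0, 0, -2, 0], [0, 0, -2, 0], [0, 0, -0.4, 0]]}}

```text
clock: 13.28
eef_pos: [493.5, 98.5, 274.3]
tcp_rot: [3.141, 0.005, -3.039]
contact_force: [0.7, -1.0, 0.2]
opening: 0.183
```

{"method": "drive_tool", "body": {"deltas": [[0, 0, 0, 0.083], [0, 0, 0, 0.083], [0, 0, 0, 0.084], [0.2, -1.5, 0, 0], [0.3, -3, 0, 0], [0.3, -3, 0, 0], [0.3, -3, 0, 0], [0.3, -3, 0, 0], [0.3, -3, 0, 0], [0.3, -3, 0, 0], [0.3, -3, 0, 0], [0.3, -3, 0, 0]]}}

```text
clock: 14.28
eef_pos: [428.1, -151.4, 270.1]
tcp_rot: [3.141, -0.0, 2.995]
contact_force: [0.9, 0.5, -1.0]
opening: 0.178
```

{"method": "drive_tool", "body": {"deltas": [[0.3, -3, 0, 0], [0.3, -3, 0, 0], [0.3, -2.5, 0, 0], [0.2, -1.5, 0, 0], [0, -0.6, 0, 0], [0, 0, 0, 0], [0, 0, 0, 0]]}}

```text
clock: 14.87
eef_pos: [402.5, -253.0, 270.0]
tcp_rot: [3.141, -0.0, 2.994]
contact_force: [0.0, 0.2, -0.6]
opening: 0.172
```

Run:
```python
from h import *
import pickle
cp=cams.camera_params("wrist");p,d=cams.grab_frame("wrist")
s=r.sense();print(s["clock"],s["eef_pos"],s["tcp_rot"],s["contact_force"])
pickle.dump((cp,p,d),open("pics/w8.pkl","wb"))
L=verts(s["eef_pos"],s["tcp_rot"][2])
x0,y0,k=170,90,3.2
c=dict(cp);c["fx"]*=k;c["fy"]*=k;c["cx"]=(c["cx"]-x0)*k;c["cy"]=(c["cy"]-y0)*k
a=cv2.resize(p[90:275,170:340,::-1],None,fx=k,fy=k,interpolation=cv2.INTER_CUBIC);draw(a,c,L[:2])
cv2.imwrite("pics/w8.png",a)
```

```text
14.9167 [ 402.5889042  -252.60664555  270.09226049] [ 3.14093242e+00 -3.83479238e-04  2.99483995e+00] [ 0.19065154 -0.49554859 -1.21941739]
```

View pics/w8.png

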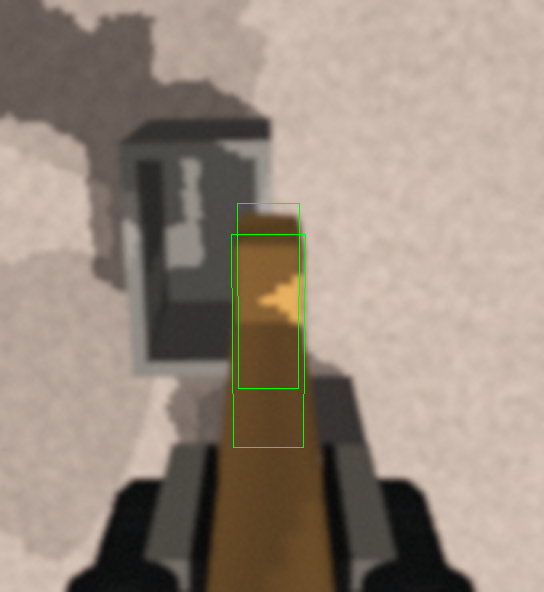

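Clear view of the empty cup: outer rim corners at (122,142), (270,141) and (135,375). The stick is still straight in the jaws.

Run:
```python
from h import *
import pickle
cp,p,d=pickle.load(open("pics/w8.pkl","rb"))
np.set_printoptions(precision=1,suppress=True)
q=lambda x,y:onz(cp,170+x/3.2,90+y/3.2,80)
A,B,C=q(122,142),q(270,141),q(135,375)
print(A,B,C,"center",(B+C)/2,np.degrees(np.arctan2(*(C-A)[1::-1])),np.degrees(np.arctan2(*(B-A)[1::-1]))-90,np.linalg.norm(C-A),np.linalg.norm(B-A))
a,b,c=q(137,158),q(257,157),q(148,361);print("inner",(b+c)/2,np.linalg.norm(c-a),np.linalg.norm(b-a))
```

```text
[ 361.7 -290.9   80. ] [ 367.9 -247.    80. ] [ 434.8 -300.4   80. ] center [ 401.3 -273.7   80. ] -7.346533801927983 -8.000765577278528 73.72136051543049 44.337193732601676
inner [ 401.4 -273.5   80. ] 64.25165100935409 36.09939794943895
```

{"method": "drive_tool", "body": {"deltas": [[0, -0.7, 0, -0.014], [-0.05, -0.8, 0, 0], [0, -0.62, 0, 0], [0, 0, 0, 0], [0, 0, 1, 0], [0, 0, 2, 0], [0, 0, 1.5, 0], [0, 0, 0.7, 0], [0, 0, 0, 0]]}}

```text
clock: 15.67
eef_pos: [399.1, -273.5, 216.3]
tcp_rot: [3.14, -0.003, 3.009]
contact_force: [0.1, -0.2, -0.7]
opening: 0.175
```

{"method": "drive_tool", "body": {"deltas": [[0, 0, 0.8, 0], [0, 0, 1, 0], [0, 0, 1, 0], [0, 0, 1, 0], [0, 0, 1, 0], [0, 0, 1, 0], [0, 0, 0.9, 0], [0, 0, 0.4, 0], [0, 0, 0, 0], [0, 0, 0, 0]]}}

```text
clock: 16.5
eef_pos: [400.1, -274.5, 147.1]
tcp_rot: [3.141, -0.0, 3.009]
contact_force: [-0.4, -0.2, -0.7]
opening: 0.176
```

{"method": "drive_tool", "body": {"deltas": [[0, 0, 0.1, 0], [0, 0, 0.1, 0], [0, 0, 0.08, 0], [0, 0, 0, 0], [0, 0, 0, 0]]}}

```text
clock: 16.92
eef_pos: [400.2, -274.6, 144.6]
tcp_rot: [-3.141, 0.0, 3.009]
contact_force: [0.5, 0.4, -0.7]
opening: 0.177
```

{"method": "drive_tool", "body": {"deltas": [[0, 0, 0.05, 0], [0, 0, 0.05, 0], [0, 0, 0.05, 0], [0, 0, 0, 0], [0, 0, 0, 0]]}}

```text
clock: 17.33
eef_pos: [400.4, -274.7, 143.7]
tcp_rot: [-3.141, 0.001, 3.009]
contact_force: [-1.6, 0.3, 8.1]
opening: 0.178
```

Floor contact (8 N). Releasing.

{"method": "drive_tool", "body": {"deltas": [[0, 0, 0, 0], [0, 0, 0, 0], [0, 0, 0, 0], [0, 0, 0, 0], [0, 0, 0, 0], [0, 0, 0, 0]], "jaw": 0.6, "force": 20}}

```text
clock: 17.83
eef_pos: [400.1, -274.5, 142.9]
tcp_rot: [3.142, -0.0, 3.009]
contact_force: [-0.2, -1.2, -0.1]
opening: 0.402
```

{"method": "drive_tool", "body": {"deltas": [[0, 0, 0, 0], [0, 0, 0, 0], [0, 0, 0, 0], [0, 0, 0, 0], [0, 0, 0, 0], [0, 0, 0, 0], [0, 0, -0.5, 0], [0, 0, -1.5, 0], [0, 0, -2, 0], [0, 0, -3, 0], [0, 0, -3, 0], [0, 0, -3, 0]], "jaw": 0}}

```text
clock: 18.83
eef_pos: [399.8, -274.3, 274.6]
tcp_rot: [3.141, -0.0, 3.009]
contact_force: [-0.3, 0.1, -0.1]
opening: 1.0
```

{"method": "drive_tool", "body": {"deltas": [[2, 0, -1, 0], [3, 0, 0, 0], [3, 0, 0, 0], [0, 0, 0, 0], [0, 0, 0, 0]]}}

```text
clock: 19.25
eef_pos: [320.0, -263.8, 283.6]
tcp_rot: [-3.141, 0.001, 3.008]
contact_force: [-0.5, 0.1, -0.1]
opening: 0.999
```

Run:
```python
from h import *
p,d=cams.grab_frame("scene");t,_=cams.grab_frame("top");print(r.sense()["clock"])
a=cv2.resize(p[130:350,130:450,::-1],None,fx=1.25*2,fy=1.25*2)[:350,:800]
A=cv2.resize(p[140:300,130:450,::-1],(640,320));T=cv2.resize(t[90:215,112:362,::-1],(500,250))
b=np.zeros((580,640,3),np.uint8);b[:320]=A;b[325:575,:500]=T
cv2.imwrite("pics/end.png",b)
```

```text
19.35
```

View pics/end.png

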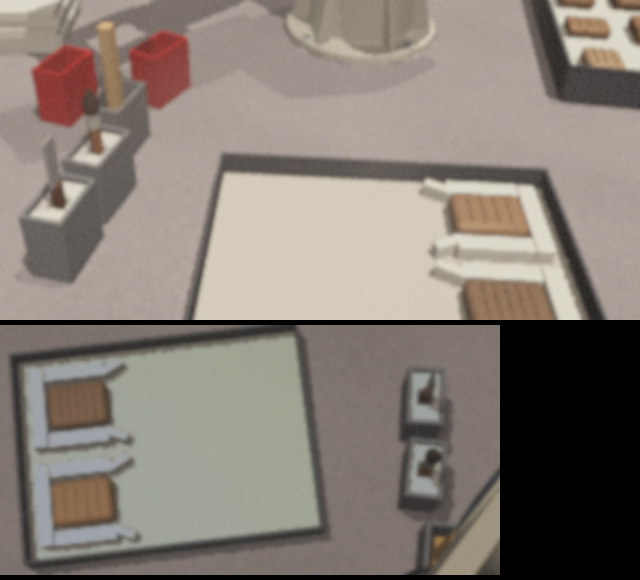

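The stick stands upright in its cup, the tablet is home in the bay, and the other tablet, brush and spatula look undisturbed.

```bash
python3 -c "
from rig import job;print(job.sign_off())"
```

```text
the job is handed in; nothing more can be done
None
```

The tablet is home in the empty bay, the push stick is back upright in its own cup with the jaws open, and the job is handed in after about 19.4 s of robot time.

**What I did:** I drew the stick from the nearest grey cup and turned it to the bay's heading. I slid the tablet along until it squared up against the foot, then recentred the stick behind it. I pushed it slowly home until the measured force rose to about 7 N. Then I lowered the stick into its cup until it touched the floor at about 8 N, opened the jaws and moved clear.

**Last checks:**
- **Tablet:** the close view during the final push shows it straight and against the back strip, with a gap on each side. The last pictures, with the arm clear, still show it in the bay.
- **Stick:** it stands upright in its cup.
- **Other items:** the other tablet, brush and spatula show no visible change in the last pictures.
- **Disagreement:** the two cameras differed by about 5 mm on where the bay is. I relied on the wrist view, and contact came about 3 mm further in than it predicted.

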